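# Pack the cut stones for dispatch

### The job

Pack the cut marble stones for dispatch: move every stone from the black pocket tray into the open plywood box, the square ones into its large compartment and the round ones into its small one. When all are in, shut the lid fully, and only then slide the closed box along the bench, without lifting or tipping it, until it stands inside the taped rectangle and square with it. Leave the jar, the hammer and the rough stone where they are.

Things in the scene. Friction and masses are not known exactly. Their poses are not given: they have to be found in the camera images.
- tray: Black pocket tray fixed to the bench, 190 (x) x 130 (y) x 16 mm high, with six square pockets 24 mm wide and 6 mm deep, in three rows at x = -60, 0, 60 mm by two columns at y = -30, 30 mm. Origin: centre of its underside.
- outline: Rectangle of pale tape flat on the bench; inside the tape it measures 190 (x) x 250 (y) mm; tape 12 mm wide, no height. Origin: its centre. x along its short side.
- box: Loose plywood box, 140 (x) x 200 (y) x 42 mm high, 50 mm with the lid shut, about 0.75 kg with the lid; walls and floor 6 mm thick. Origin: centre of its underside. A 6 mm partition along x, 40 mm high, at y = +25 mm divides it: large compartment y = -94 to 22 mm, small compartment y = 28 to 94 mm, both x = -64 to 64 mm. The lid is hinged along its +x side, the side far from the robot.
- large_compartment (a point): Centre of the floor of the box's large compartment (116 x 128 mm), 6 mm above the bench.
- small_compartment (a point): Centre of the floor of the box's small compartment (66 x 128 mm), 6 mm above the bench.
- lid (a joint): Angle of the lid, rad: 0 shut, 1.57 upright, 2.3 leaning fully back away from the robot. Stiff hinge that stays where it is left (about 0.13 N m). The lid is a plain plywood panel 140 x 200 x 8 mm without a knob.
- lid_hinge (a point): Middle of the hinge line, at the top of the box's +x side (box frame x = 70, z = 42 mm); the line runs along the box's y.
- lid_edge (a point): Middle of the lid's free edge, on its outer face (the face that is on top when shut), 140 mm from the hinge; with the lid shut it is at box x = -70, z = 50 mm.
- square1: Square cut marble stone, 17 x 17 mm, 16 mm high, 12 g. Its origin is the centre of its underside, z up. Stands in a pocket of the tray, 6 mm of it below the tray's top and 10 mm above. May be absent.
- square2: Square cut marble stone, 17 x 17 mm, 16 mm high, 12 g. Its origin is the centre of its underside, z up. Stands in a pocket of the tray, 6 mm of it below the tray's top and 10 mm above. May be absent.
- square3: Square cut marble stone, 17 x 17 mm, 16 mm high, 12 g. Its origin is the centre of its underside, z up. Stands in a pocket of the tray, 6 mm of it below the tray's top and 10 mm above. May be absent.
- round1: Round cut marble stone, 18 mm in diameter, 16 mm high, 11 g. Its origin is the centre of its underside, z up. Stands in a pocket of the tray, 6 mm of it below the tray's top and 10 mm above. May be absent.
- round2: Round cut marble stone, 18 mm in diameter, 16 mm high, 11 g. Its origin is the centre of its underside, z up. Stands in a pocket of the tray, 6 mm of it below the tray's top and 10 mm above. May be absent.
- round3: Round cut marble stone, 18 mm in diameter, 16 mm high, 11 g. Its origin is the centre of its underside, z up. Stands in a pocket of the tray, 6 mm of it below the tray's top and 10 mm above. May be absent.
- jar: Bystander: amber glass jar with a steel cap, 72 mm in diameter, 100 mm high. Origin: centre of its underside.
- hammer: Bystander: hammer lying on the far part of the bench, about 0.3 m long. Origin: centre of its underside.
- rock: Bystander: rough stone 76 mm across, 40 mm high. Origin: centre of its underside.
Mind the look-alikes: they are no part of the job. Several things have the shape of the box; the one meant has the colours described above.

How it is judged:
By the outcome, as a careful person would: the job done as asked, in the order asked, and still so for the second after the job is handed in, with the robot touching nothing.
Of square1, square2, square3, round1, round2, round3 only 4 to 6 are there at a start; the rules pass over those that are not, and their reading is None.
At some moment in a run one of box may be knocked a few centimetres aside while the robot is not near it.
Once in a run the grip may slacken for a moment while it holds something.
It also fails if it takes over 210 s, if anything falls off the work surface, if the arm or the gripper's body presses on something with over 40 N, if the wrist force passes 120 N, or if a joint passes its speed limit or range.

### The arm

A 7-joint arm with a two-finger parallel gripper is mounted at the origin on the work surface. World frame = base frame: x ahead of the robot, y to its left, z up, the work surface at z = 0. Lengths are in m, angles in rad, forces in N, time in s.
With the tool pointing down it reaches from about 0.4 to 0.875 m from the base axis. Payload 19.3 kg.
Tool frame: the origin (TCP) lies at the very end of the fingers, on their centre line; the grasp point (between the pads) lies 19 mm behind it; z points along the fingers, y is the line along which they close (so a half turn about z gives the same grasp; the last joint's range is limited). The gripper opens to 85 mm and grips with 20 to 120 N. Pads are 22 mm wide; open, the fingers measure 114 mm over their backs; the gripper's body (76 mm by 85 mm) begins 54 mm behind the grasp point. The pads swing forward as they close: fully open they stand 13 mm farther back than shut.
Start: joints at [-1.306, 0.521, -0.036, 1.599, 0.021, 1.021, -0.113], TCP at [0.205, 0.59, 0.231] pointing down, gripper open.
Joint ranges: [-2.91, 2.91], [-0.3, 2.13], [-1.5, 1.42], [0.17, 2.43], [-1.26, 4.41], [0.16, 1.93], [-2.52, 2.52]. Speed limits (rad/s): [1.89, 1.89, 2.39, 2.39, 3.01, 3.01, 3.01].

### API

Orientations are given as [roll, pitch, yaw] about the fixed x, y, z axes, in that order (R = Rz(yaw) Ry(pitch) Rx(roll)).
In Python, from workcell import observe, grab_frame, job_done gives the robot as it stands.
- The arm moves only by the tool move_arm, never from a script. Its argument "plan" is a list that holds one entry, the list of rows, each a list of 7 numbers: the shift along the tool's x, y, z each as a share of 0.02 m, from -1 to 1, then the turn, a rotation vector about the tool's x, y, z each as a share of 6 degrees, from -1 to 1, then the opening, from -1 (shut) to 1 (fully open). A call has exactly 10 rows; each row shifts and turns the commanded pose from where the row before left it, along the tool's axes as they then stand; what a row does not reach is not made up. A row lasts 1/10 s, in which the tool goes at most 50 mm and 8.59 degrees, less where a joint would pass 70% of its speed; a pose out of reach is approached as far as the arm can. A call with a number of a shift or a turn outside -1 to 1 is refused whole. A call with a gripper value outside its range is refused whole. The fingers move at their own pace and stop on an object; "grip_force" is the grip in N (left out, the last holds). Time passes only in rows, so rows that do not move let the fingers close, or fill a call up. It gives the time, the measured TCP pose, the force, the opening and the grip force at its end, in the units of the state.
- observe(): the state, without advancing time (a new reading comes with each control period).
- grab_frame(name): name is "scene" or "top"; returns a dict with "color" (480x640x3 uint8, red, green, blue), "intrinsics" (3x3 intrinsics, pixels), "position" and "orientation" of the camera in the world. Camera axes: x right, y down, z forward; pixel columns grow to the right and rows downward; lengths in m; the calibration is good to about 2 mm. A picture is of the moment at which its call begins. There is no depth.
- job_done(): hands the job in; it is judged then, once.
The state is a dict: "clock": time; "qpos": joint angles; "qd": joint speeds; "joint_efforts": joint torques, N m; "position": TCP position; "tool_rot": TCP orientation; "force": force on the tool from outside, world axes, zero at the start; "moment": the same for the moment, N m; "grip_width": finger opening in m; "finger_force": force on a finger pad.
Only numpy, scipy, OpenCV 4.12 (cv2) and the standard library are available. Lean on these libraries where they do the work, as an engineer would, in place of code of your own. Each camera call takes 0.05 s, during which the arm holds its last target. There are 200 camera calls.

## Working session

There is one attempt and no reset: what is moved stays moved. The work goes in short steps, Python scripts to look and compute and a tool call to move; the robot and the scene stay as the last step left them, time stands still between calls to the robot, and variables do not carry over. Pictures are saved under pics/ and viewed, at most 17 in all, crops included, and the job is handed in when it is done.

Besides the shell and the picture viewer there is one more tool, called after "Request:" as name(argument=value, ...) on one line, values as JSON. move_arm: Moves the arm, as the interface text tells. Shift numbers are shares of 0.02 m and turn numbers shares of 6 degrees, none past 1 either way. Its arguments: {"type":"object","properties":{"plan":{"type":"array"},"grip_force":{"type":"number"}},"required":["plan"]}

```bash
mkdir -p pics; ls
python3 - <<'E'
from workcell import observe, grab_frame
import cv2
print(observe())
for n in("scene","top"):
    f=grab_frame(n); cv2.imwrite(f"pics/{n}0.png",f["color"][:,:,::-1]); print(n,f["intrinsics"],f["position"],f["orientation"])
E
```

```text
pics
{'clock': 0.0, 'qpos': array([-1.30617743,  0.52201694, -0.03631509,  1.59998508,  0.02117041,
        1.02110788, -0.11281343]), 'qd': array([ 0.0010227 ,  0.00036495, -0.00012545,  0.00012598,  0.00109914,
       -0.00073106, -0.00138258]), 'joint_efforts': array([-3.54060239e-04, -9.27116561e+01,  1.97914816e+00, -3.69923151e+01,
        1.77694269e-02,  8.29361379e-03, -2.12403296e-05]), 'position': array([0.20529837, 0.58996863, 0.23073225]), 'tool_rot': array([-3.14046089e+00,  6.18578520e-05,  2.80672383e+00]), 'force': array([-0.1762289 , -0.43774743,  0.85533039]), 'moment': array([ 0.02730483, -0.00452276,  0.02690399]), 'finger_force': 0.0, 'grip_width': 0.08532383521083602}
scene [[460.50103019   0.         317.30348705]
 [  0.         460.50103019 242.06225096]
 [  0.           0.           1.        ]] [ 1.22874014 -0.72902564  0.66442725] [-2.13863312 -0.00789119  0.83454169]
top [[495.00942499   0.         317.51369125]
 [  0.         495.00942499 237.37770875]
 [  0.           0.           1.        ]] [ 0.37340059 -0.08667356  1.27238311] [-3.00024813  0.01810398 -1.59582549]
```

View pics/scene0.png

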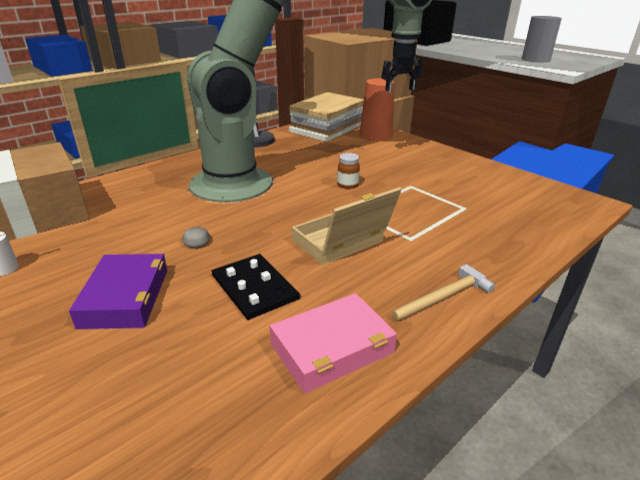

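View pics/top0.png

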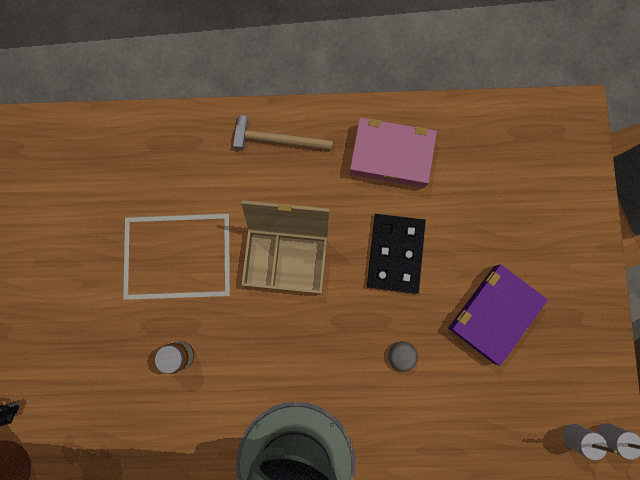

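The two pictures show the open plywood box at top pixel (285,262), with the tape to its left (178,256). The tray is at (396,253) with 5 stones, and the pocket at (388,228) is empty. Things that could be taken for the box are pink (393,152) and purple (498,314); both are closed and the wrong colour, so I choose the plywood one at (285,262). The stones could only be confused between round and square, and a crop will settle that.

```bash
cat > h.py <<'E'
import numpy as np, cv2
from scipy.spatial.transform import Rotation as Ro
from workcell import observe, grab_frame
def ray(f,uv):
    K=f["intrinsics"];R=Ro.from_euler('xyz',f["orientation"]).as_matrix()
    uv=np.atleast_2d(np.array(uv,float))
    return (R@np.linalg.inv(K)@np.c_[uv,np.ones(len(uv))].T).T
def plane(f,uv,z):
    d=ray(f,uv);p=np.array(f["position"]);return p+d*((z-p[2])/d[:,2])[:,None]
def proj(f,P):
    R=Ro.from_euler('xyz',f["orientation"]).as_matrix()
    c=(np.atleast_2d(P)-f["position"])@R;q=c@f["intrinsics"].T;return q[:,:2]/q[:,2:]
def blobs(mask,amin):
    cs,_=cv2.findContours(mask.astype(np.uint8),cv2.RETR_EXTERNAL,cv2.CHAIN_APPROX_NONE)
    return [c for c in cs if cv2.contourArea(c)>amin]
def rect(P):  # world xy pts -> centre,size,angle
    return cv2.minAreaRect(np.float32(P[:,:2]*1000))
E
python3 - <<'E'
from h import *
f=grab_frame("top");im=f["color"];cv2.imwrite("pics/c1.png",cv2.resize(im[190:305,110:435],None,fx=2.46,fy=2.46,interpolation=cv2.INTER_CUBIC)[:,:,::-1])
cv2.imwrite("pics/c2.png",cv2.resize(im[205:300,360:435],None,fx=6,fy=6,interpolation=cv2.INTER_CUBIC)[:,:,::-1])
hsv=cv2.cvtColor(im,cv2.COLOR_RGB2HSV)
t=np.zeros(im.shape[:2],bool);t[205:300,355:435]=True
dark=(hsv[...,2]<60)&t
c=max(blobs(dark,100),key=cv2.contourArea);print("tray",rect(plane(f,c[:,0],0.016)))
w=(hsv[...,2]>130)&(hsv[...,1]<80)
for c in blobs(w&t,10):
    m=np.zeros(w.shape,np.uint8);cv2.drawContours(m,[c],-1,1,-1);v,u=np.nonzero(m);g=im.mean(2)[v,u]
    print("stone",(u.mean(),v.mean()),cv2.contourArea(c),plane(f,[u.mean(),v.mean()],.026)[0])
o=np.zeros_like(t);o[205:305,115:236]=True
for c in blobs(w&o,500):print("tape",rect(plane(f,c[:,0],0)))
E
```

```text
tray ((507.0835876464844, -266.63616943359375), (131.16494750976562, 191.53309631347656), 81.49834442138672)
stone (np.float64(406.375), np.float64(277.125)) 28.5 [ 0.44453056 -0.28874457  0.026     ]
stone (np.float64(382.125), np.float64(274.5)) 23.0 [ 0.45269293 -0.22839387  0.026     ]
stone (np.float64(408.61764705882354), np.float64(253.85294117647058)) 24.5 [ 0.50296844 -0.29732955  0.026     ]
stone (np.float64(384.6578947368421), np.float64(250.55263157894737)) 26.5 [ 0.51297641 -0.23740407  0.026     ]
stone (np.float64(410.8157894736842), np.float64(230.55263157894737)) 26.5 [ 0.56225304 -0.30591891  0.026     ]
tape ((516.7228393554688, 299.7816467285156), (214.78749084472656, 274.79052734375), 0.5454890727996826)
```

View pics/c1.png

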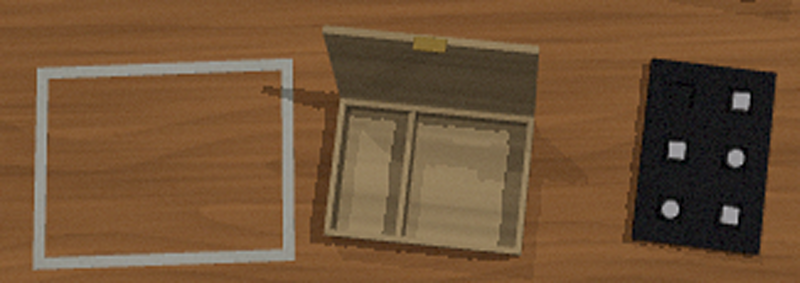

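View pics/c2.png

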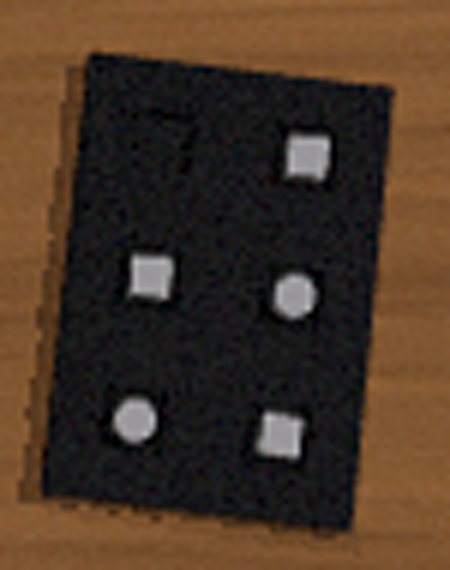

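The crops confirm the plywood box, with the small compartment on the left (+y) and the lid open. The tray holds squares at top pixels (411,231), (385,251) and (406,277), and rounds at (409,254) and (382,275). Next I measure the box and the lid.

```bash
cat >> h.py <<'E'
def ply(im):
    h=cv2.cvtColor(im,cv2.COLOR_RGB2HSV);return (h[...,0]>=15)&(h[...,0]<=30)&(h[...,1]>40)&(h[...,1]<150)&(h[...,2]>55)
E
python3 - <<'E'
from h import *
f=grab_frame("top");im=f["color"];h=cv2.cvtColor(im,cv2.COLOR_RGB2HSV)
for n,p in dict(table=(110,330),front=(282,290),floor=(300,262),lid=(285,222),shadow=(247,258),gap=(335,265),sh2=(280,294)).items():print(n,p,h[p[1],p[0]])
for n in("top","scene"):
    f=grab_frame(n);im=f["color"];m=ply(im)
    z=np.zeros_like(m)
    if n=="top": z[190:305,236:340]=1
    else: z[170:275,280:410]=1
    c=max(blobs(m&z,200),key=cv2.contourArea)
    a=cv2.approxPolyDP(cv2.convexHull(c),2.5,True)[:,0];print(n,cv2.contourArea(c),a.tolist())
    if n=="top":print(plane(f,a,.042).round(4).tolist())
f=grab_frame("scene");im=f["color"]
cv2.imwrite("pics/c3.png",cv2.resize(im[180:270,280:410],None,fx=6,fy=6,interpolation=cv2.INTER_CUBIC)[:,:,::-1])
E
```

```text
table (110, 330) [ 14 150 121]
front (282, 290) [ 12 169  80]
floor (300, 262) [ 17  91 148]
lid (285, 222) [20 94 79]
shadow (247, 258) [18 98 96]
gap (335, 265) [ 14 172 117]
sh2 (280, 294) [ 15 163 125]
top 6851.5 [[241, 200], [329, 209], [321, 293], [241, 285]]
[[0.6505, 0.1235, 0.042], [0.6207, -0.0997, 0.042], [0.41, -0.0739, 0.042], [0.4348, 0.1242, 0.042]]
scene 4361.0 [[408, 189], [401, 233], [323, 265], [292, 240], [292, 226], [399, 186]]
```

View pics/c3.png

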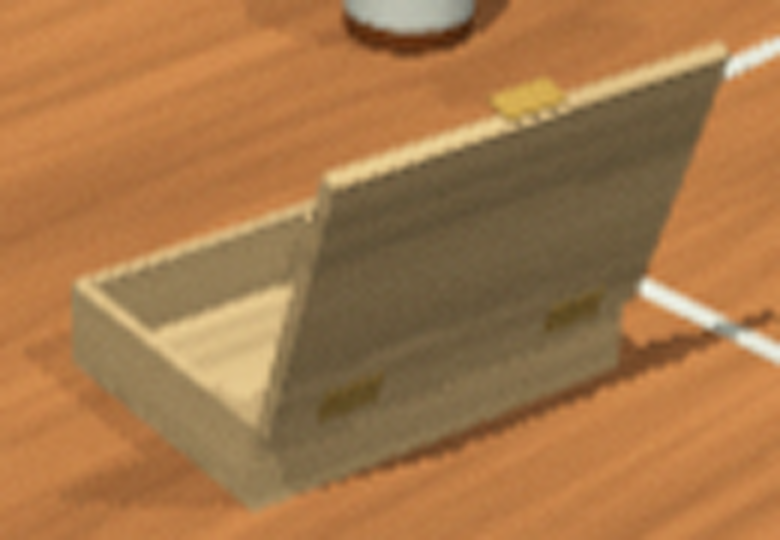

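Request:
move_arm(plan=[[[-1,0,0,0,0,0,0],[-1,0,0,0,0,0,0],[-1,0,0,0,0,0,0],[-1,0,0,0,0,0,0],[-1,0,0,0,0,0,0],[-1,0,0,0,0,0,0],[-1,0,0,0,0,0,0],[-1,0,0,0,0,0,0],[-1,0,0,0,0,0,0],[-1,0,0,0,0,0,0]]], grip_force=40)

```text
clock: 1.35
position: [0.395, 0.5242, 0.2312]
tool_rot: [-3.141, -0.0, 2.807]
force: [0.2, 0.2, -0.1]
grip_width: 0.0427
finger_force: 0.0
```

Request:
move_arm(plan=[[[-1,0,0,0,0,1,0],[-1,0,0,0,0,1,0],[-1,0,0,0,0,1,0],[-1,0,0,0,0,1,0],[-1,0,0,0,0,1,0],[-1,0,0,0,0,1,0],[-1,0,0,0,0,1,0],[-1,0,0,0,0,1,0],[-1,0,0,0,0,1,0],[-1,0,0,0,0,1,0]]])

```text
clock: 2.35
position: [0.5269, 0.3859, 0.2312]
tool_rot: [-3.142, 0.0, 1.755]
force: [-0.1, -0.1, -0.9]
grip_width: 0.0429
finger_force: 0.0
```

Request:
move_arm(plan=[[[-1,0,0,0,0,1,0],[-1,0,0,0,0,1,0],[-1,0,0,0,0,1,0],[-1,0,0,0,0,0.1,0],[-1,0,0,0,0,0,0],[-1,0,0,0,0,0,0],[-1,0,0,0,0,0,0],[-1,0,0,0,0,0,0],[-1,0,0,0,0,0,0],[-1,0,0,0,0,0,0]]])

```text
clock: 3.35
position: [0.5126, 0.1869, 0.2314]
tool_rot: [3.142, -0.0, 1.435]
force: [0.9, -0.6, 0.8]
grip_width: 0.0427
finger_force: 0.0
```

```bash
cat >> h.py <<'E'
def to(P,Q=None):
    s=observe(); p=np.array(s["position"]) if Q is None else np.array(Q)
    R=Ro.from_euler('xyz',s["tool_rot"]).as_matrix()
    return (R.T@(np.array(P)-p)/.02).round(2)
def tray():
    c=np.array([.507,-.2666]);t=np.radians(-8.4);M=np.array([[np.cos(t),-np.sin(t)],[np.sin(t),np.cos(t)]])
    return {k:c+M@np.array(v) for k,v in dict(sqA=(-.06,-.03),rdB=(-.06,.03),rdC=(0,-.03),sqD=(0,.03),sqE=(.06,-.03)).items()}
def boxpose(f=None,lo=236,hi=340):
    f=f or grab_frame("top");m=ply(f["color"]);z=np.zeros_like(m);z[190:305,lo:hi]=1
    c=max(blobs(m&z,200),key=cv2.contourArea)[:,0]
    d=cv2.convexHull(c)[:,0].astype(float)
    L=d[np.argmax(d[:,1]-d[:,0])];Rr=d[np.argmax(d[:,1]+d[:,0])]
    a,b=plane(f,[L,Rr],.042)[:,:2];y=(a-b)/np.linalg.norm(a-b);x=np.array([y[1],-y[0]])
    return (a+b)/2+.07*x, np.degrees(np.arctan2(x[1],x[0])), np.linalg.norm(a-b)
E
python3 - <<'E'
from h import *
f=grab_frame("top");g=grab_frame("scene")
print("box",boxpose(f))
T=tray();M={"sqA":(.4445,-.2887),"rdB":(.4527,-.2284),"rdC":(.5030,-.2973),"sqD":(.5130,-.2374),"sqE":(.5623,-.3059)}
for k in T:print(k,T[k].round(4),(np.array(M[k])-T[k]).round(4))
print(to([*T["rdB"],.1]))
c=np.array([.4919,.0165]);t=np.radians(-7.1)
def W(x,y,z):return [c[0]+x*np.cos(t)-y*np.sin(t),c[1]+x*np.sin(t)+y*np.cos(t),z]
for a in(1.6,1.7,1.8,1.9,2,2.1,2.2,2.3):
    P=[W(.07-.14*np.cos(a)+.008*np.sin(a),y,.042+.14*np.sin(a)+.008*np.cos(a)) for y in(-.1,0,.1)]
    print(a,P[1],proj(f,P).round(0).tolist(),proj(g,P).round(0).tolist())
E
```

```text
box (array([0.49184651, 0.01644818]), np.float64(-7.142223695380429), np.float64(0.19970128000574244))
sqA [ 0.4433 -0.2875] [ 0.0012 -0.0012]
rdB [ 0.452  -0.2282] [ 0.0007 -0.0002]
rdC [ 0.5026 -0.2963] [ 0.0004 -0.001 ]
sqD [ 0.5114 -0.2369] [ 0.0016 -0.0005]
sqE [ 0.562 -0.305] [ 0.0003 -0.0009]
[-20.87  -0.15   6.59]
1.6 [np.float64(0.5733550927335866), np.float64(0.006354231869873675), np.float64(0.18170670824740043)] [[327.0, 223.0], [283.0, 219.0], [238.0, 215.0]] [[326.0, 203.0], [360.0, 192.0], [392.0, 181.0]]
1.7 [np.float64(0.587135631896119), np.float64(0.004637774981064227), np.float64(0.17980231750898143)] [[328.0, 217.0], [283.0, 213.0], [239.0, 209.0]] [[329.0, 206.0], [364.0, 194.0], [395.0, 184.0]]
1.8 [np.float64(0.6006586617946013), np.float64(0.002953392566627475), np.float64(0.17652105156540265)] [[328.0, 211.0], [284.0, 207.0], [240.0, 203.0]] [[333.0, 210.0], [368.0, 198.0], [399.0, 187.0]]
1.9 [np.float64(0.6137890647844075), np.float64(0.0013179144188656747), np.float64(0.17189569574133)] [[329.0, 206.0], [285.0, 202.0], [241.0, 198.0]] [[337.0, 214.0], [371.0, 202.0], [403.0, 191.0]]
2 [np.float64(0.6263956462191977), np.float64(-0.0002523183051859369), np.float64(0.1659724650632183)] [[329.0, 201.0], [286.0, 197.0], [242.0, 193.0]] [[340.0, 218.0], [375.0, 206.0], [406.0, 195.0]]
2.1 [np.float64(0.6383524453044572), np.float64(-0.0017416163591985681), np.float64(0.15881054249404347)] [[330.0, 197.0], [287.0, 193.0], [244.0, 189.0]] [[343.0, 224.0], [378.0, 211.0], [409.0, 200.0]]
2.2 [np.float64(0.6495399936561184), np.float64(-0.003135099169313007), np.float64(0.15048148759669985)] [[330.0, 193.0], [287.0, 189.0], [245.0, 185.0]] [[346.0, 229.0], [381.0, 216.0], [412.0, 205.0]]
2.3 [np.float64(0.659846508989163), np.float64(-0.0044188435159147575), np.float64(0.14106852153450225)] [[331.0, 189.0], [288.0, 185.0], [246.0, 182.0]] [[349.0, 235.0], [384.0, 222.0], [415.0, 210.0]]
```

Request:
move_arm(plan=[[[-1,0,0.3,0,0,0,0],[-1,0,0.3,0,0,0,0],[-1,0,0.3,0,0,0,0],[-1,0,0.3,0,0,0,0],[-1,0,0.3,0,0,0,0],[-1,0,0.3,0,0,0,0],[-1,0,0.3,0,0,0,0],[-1,0,0.3,0,0,0,0],[-1,0,0.3,0,0,0,0],[-1,0,0.3,0,0,0,0]]])

```text
clock: 4.45
position: [0.4856, -0.0106, 0.1711]
tool_rot: [3.141, -0.0, 1.435]
force: [0.3, -0.1, 0.8]
grip_width: 0.0426
finger_force: 0.0
```

Request:
move_arm(plan=[[[-1,0,0.35,0,0,0,0],[-1,0,0.35,0,0,0,0],[-1,0,0.35,0,0,0,0],[-1,0,0.35,0,0,0,0],[-1,0,0.35,0,0,0,0],[-1,0,0.35,0,0,0,0],[-1,0,0.35,0,0,0,0],[-1,0,0.35,0,0,0,0],[-1,0,0.35,0,0,0,0],[-0.87,-0.13,0.35,0,0,0,0]]])

```text
clock: 5.45
position: [0.4564, -0.2062, 0.101]
tool_rot: [3.141, 0.0, 1.435]
force: [1.2, -0.5, 0.2]
grip_width: 0.0427
finger_force: 0.0
```

Run:
```python
from h import *
print(observe()["position"],to([.4524,-.2283,.018]))
```

```text
[ 0.45638445 -0.20615201  0.10102703] [-1.12 -0.05  4.15]
```

Request:
move_arm(plan=[[[-0.56,-0.05,0,0,0,0,0],[-0.56,0,0.15,0,0,0,0],[0,0,1,0,0,0,0],[0,0,1,0,0,0,0],[0,0,1,0,0,0,0],[0,0,0.5,0,0,0,0],[0,0,0.5,0,0,0,0],[0,0,0,0,0,0,-0.5],[0,0,0,0,0,0,-0.8],[0,0,0,0,0,0,-1]]])

```text
clock: 6.45
position: [0.4528, -0.2272, 0.019]
tool_rot: [3.141, 0.0, 1.435]
force: [0.8, 0.5, -0.7]
grip_width: 0.0152
finger_force: 39.0
```

Request:
move_arm(plan=[[[0,0,0,0,0,0,-1],[0,0,0,0,0,0,-1],[0,0,0,0,0,0,-1],[0,0,-0.5,0,0,0,-1],[0,0,-1,0,0,0,-1],[0,0,-1,0,0,0,-1],[0,0,-1,0,0,0,-1],[0,0,-0.5,0,0,0,-1],[0,0,0,0,0,0,-1],[0,0,0,0,0,0,-1]]])

```text
clock: 7.45
position: [0.4523, -0.2268, 0.098]
tool_rot: [-3.141, -0.0, 1.435]
force: [0.1, 0.2, 0.5]
grip_width: 0.0151
finger_force: 39.1
```

```bash
cat >> h.py <<'E'
def slot(b,x,y,z):
    t=np.radians(b[1]);return [b[0][0]+x*np.cos(t)-y*np.sin(t),b[0][1]+x*np.sin(t)+y*np.cos(t),z]
E
python3 - <<'E'
from h import *
s=observe();print(s["position"],s["grip_width"],s["finger_force"])
b=boxpose();print(b,to(slot(b,-.03,.061,.018)))
f=grab_frame("scene");cv2.imwrite("pics/c4.png",cv2.resize(f["color"][150:330,180:380],None,fx=3,fy=3)[:,:,::-1])
E
```

```text
[ 0.45230392 -0.2268428   0.09799228] 0.015145823553880463 39.104116559028625
(array([0.49180341, 0.0151164 ]), np.float64(-7.213616986643618), np.float64(0.19722227788632918)) [15.29 -1.2   3.99]
```

View pics/c4.png

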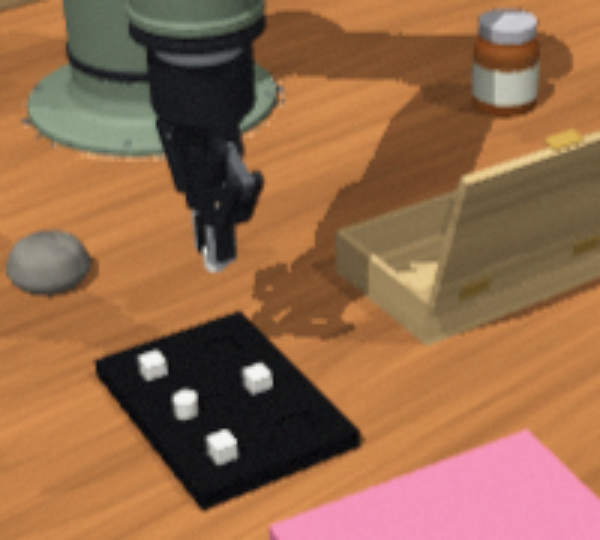

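Request:
move_arm(plan=[[[1,-0.07,0,0,0,0,-1],[1,-0.07,0,0,0,0,-1],[1,-0.07,0,0,0,0,-1],[1,-0.07,0,0,0,0,-1],[1,-0.07,0,0,0,0,-1],[1,-0.07,0,0,0,0,-1],[1,-0.07,0,0,0,0,-1],[1,-0.07,0,0,0,0,-1],[1,-0.07,0,0,0,0,-1],[1,-0.07,0,0,0,0,-1]]])

```text
clock: 8.55
position: [0.4652, -0.0263, 0.0976]
tool_rot: [-3.14, 0.0, 1.435]
force: [0.2, -0.4, 0.0]
grip_width: 0.0153
finger_force: 39.1
```

Request:
move_arm(plan=[[[1,0,0,0,0,0,-1],[1,0,0,0,0,0,-1],[1,0,0,0,0,0,-1],[1,0,0,0,0,0,-1],[1,0,0,0,0,0,-1],[0.3,0,0,0,0,0,-1],[0,0,1,0,0,0,-1],[0,0,1,0,0,0,-1],[0,0,1,0,0,0,-1],[0,0,0.5,0,0,0,-1]]])

```text
clock: 9.55
position: [0.4791, 0.0771, 0.0266]
tool_rot: [-3.14, 0.001, 1.434]
force: [0.3, 0.3, 0.3]
grip_width: 0.0149
finger_force: 39.1
```

Request:
move_arm(plan=[[[0,0,0.5,0,0,0,-1],[0,0,0.1,0,0,0,-1],[0,0,0,0,0,0,-1],[0,0,0,0,0,0,-0.4],[0,0,0,0,0,0,-0.4],[0,0,0,0,0,0,-0.4],[0,0,-1,0,0,0,-0.4],[0,0,-1,0,0,0,-0.4],[0,0,-1,0,0,0,-0.4],[0,0,-1,0,0,0,-0.4]]])

```text
clock: 10.55
position: [0.4799, 0.078, 0.0973]
tool_rot: [3.141, -0.0, 1.435]
force: [-0.3, -0.9, 1.8]
grip_width: 0.0257
finger_force: 0.0
```

Run:
```python
from h import *
s=observe();print(s["position"],s["grip_width"])
print(to([.5028,-.297,.0185]))
f=grab_frame("top");cv2.imwrite("pics/c5.png",cv2.resize(f["color"][190:310,235:435],None,fx=3,fy=3)[:,:,::-1])
```

```text
[0.47990947 0.07804517 0.0973166 ] 0.02568517018043116
[-18.43   3.67   3.94]
```

View pics/c5.png

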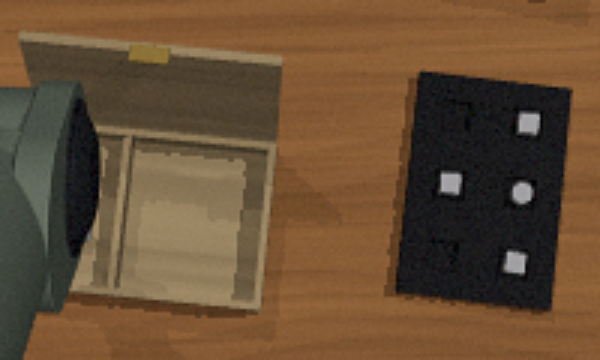

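Request:
move_arm(plan=[[[-1,0.15,0,0,0,0,-0.4],[-1,0.2,0,0,0,0,-0.4],[-1,0.2,0,0,0,0,-0.4],[-1,0.2,0,0,0,0,-0.4],[-1,0.2,0,0,0,0,-0.4],[-1,0.2,0,0,0,0,0],[-1,0.2,0,0,0,0,0],[-1,0.2,0,0,0,0,0],[-1,0.2,0,0,0,0,0],[-1,0.2,0,0,0,0,0]]])

```text
clock: 11.6
position: [0.4915, -0.1262, 0.0964]
tool_rot: [3.141, -0.0, 1.435]
force: [0.4, -0.4, -0.0]
grip_width: 0.0429
finger_force: 0.0
```

Request:
move_arm(plan=[[[-1,0.2,0,0,0,0,0],[-1,0.2,0,0,0,0,0],[-1,0.2,0,0,0,0,0],[-1,0.2,0,0,0,0,0],[-1,0.2,0,0,0,0,0],[-1,0.2,0,0,0,0,0],[-1,0.2,0,0,0,0,0],[-1,0.2,0,0,0,0,0],[-0.43,0.12,0,0,0,0,0],[0,0,0,0,0,0,0]]])

```text
clock: 12.6
position: [0.5026, -0.2979, 0.0963]
tool_rot: [3.141, 0.0, 1.434]
force: [-0.4, -0.1, -0.3]
grip_width: 0.0426
finger_force: 0.0
```

Request:
move_arm(plan=[[[0,0,1,0,0,0,0],[0,0,1,0,0,0,0],[0,0,1,0,0,0,0],[0,0,0.5,0,0,0,0],[0,0,0.45,0,0,0,0],[0,0,0,0,0,0,-0.5],[0,0,0,0,0,0,-0.8],[0,0,0,0,0,0,-1],[0,0,0,0,0,0,-1],[0,0,0,0,0,0,-1]]])

```text
clock: 13.6
position: [0.5031, -0.2973, 0.0178]
tool_rot: [3.141, 0.0, 1.435]
force: [-0.2, -0.3, 4.7]
grip_width: 0.0155
finger_force: 39.4
```

Request:
move_arm(plan=[[[0,0,0,0,0,0,-1],[0,0,-0.5,0,0,0,-1],[0,0,-1,0,0,0,-1],[0,0,-1,0,0,0,-1],[0,0,-1,0,0,0,-1],[0,0,-0.5,0,0,0,-1],[0,0,0,0,0,0,-1],[0,0,0,0,0,0,-1],[0,0,0,0,0,0,-1],[0,0,0,0,0,0,-1]]])

```text
clock: 14.6
position: [0.5024, -0.297, 0.0965]
tool_rot: [-3.14, -0.0, 1.435]
force: [-0.0, -0.8, -0.6]
grip_width: 0.0153
finger_force: 39.1
```

Run:
```python
from h import *
s=observe();print(s["position"],s["grip_width"],s["finger_force"])
f=grab_frame("top");b=boxpose(f);print(b,to(slot(b,.025,.061,.017)))
cv2.imwrite("pics/c6.png",cv2.resize(f["color"][190:310,235:435],None,fx=3,fy=3)[:,:,::-1])
```

```text
[ 0.50236271 -0.29698653  0.09651694] 0.015342441275493226 39.107043743133545
(array([0.49443269, 0.01561067]), np.float64(-5.735647222492499), np.float64(0.19925851114908794)) [18.52 -1.37  3.99]
```

View pics/c6.png

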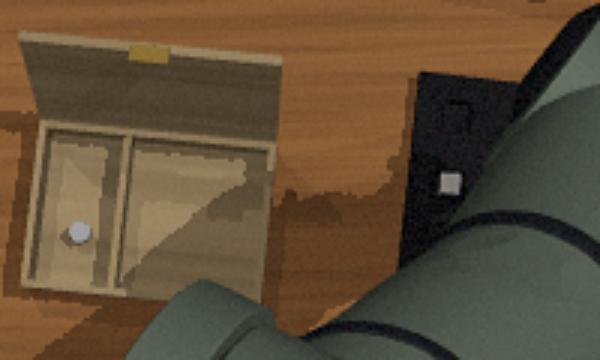

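Request:
move_arm(plan=[[[1,-0.2,0,0,0,0,-1],[1,-0.2,0,0,0,0,-1],[1,-0.2,0,0,0,0,-1],[1,-0.2,0,0,0,0,-1],[1,-0.2,0,0,0,0,-1],[1,-0.2,0,0,0,0,-1],[1,-0.2,0,0,0,0,-1],[1,-0.2,0,0,0,0,-1],[1,-0.1,0,0,0,0,-1],[1,0,0,0,0,0,-1]]])

```text
clock: 15.65
position: [0.4958, -0.0936, 0.0971]
tool_rot: [-3.141, 0.0, 1.435]
force: [1.2, -0.1, -0.1]
grip_width: 0.0157
finger_force: 39.1
```

Request:
move_arm(plan=[[[1,0,0,0,0,0,-1],[1,0,0,0,0,0,-1],[1,0,0,0,0,0,-1],[1,0,0,0,0,0,-1],[1,0,0,0,0,0,-1],[1,0,0,0,0,0,-1],[1,0,0,0,0,0,-1],[1,0,0,0,0,0,-1],[0.5,0,0,0,0,0,-1],[0,0,0,0,0,0,-1]]])

```text
clock: 16.65
position: [0.5191, 0.0751, 0.097]
tool_rot: [-3.141, 0.0, 1.437]
force: [-0.0, 0.1, 0.2]
grip_width: 0.0155
finger_force: 39.1
```

Request:
move_arm(plan=[[[0,0,1,0,0,0,-1],[0,0,1,0,0,0,-1],[0,0,1,0,0,0,-1],[0,0,0.5,0,0,0,-1],[0,0,0.45,0,0,0,-1],[0,0,0,0,0,0,-1],[0,0,0,0,0,0,-0.5],[0,0,0,0,0,0,-0.5],[0,0,0,0,0,0,-0.5],[0,0,-0.5,0,0,0,-0.5]]])

```text
clock: 17.65
position: [0.5188, 0.074, 0.0282]
tool_rot: [-3.141, 0.0, 1.435]
force: [-0.7, 0.2, -0.1]
grip_width: 0.0213
finger_force: 0.0
```

Request:
move_arm(plan=[[[0,0,-1,0,0,0,-0.5],[0,0,-1,0,0,0,-0.5],[0,0,-1,0,0,0,-0.5],[-0.5,0,-0.5,0,0,0,-0.5],[-1,0,0,0,0,0,-0.5],[-1,0,0,0,0,0,-0.5],[-1,0,0,0,0,0,-0.5],[-1,0,0,0,0,0,-0.5],[-1,0,0,0,0,0,-0.5],[-1,0,0,0,0,0,-0.5]]])

```text
clock: 18.65
position: [0.5011, -0.0563, 0.0985]
tool_rot: [-3.142, 0.0, 1.434]
force: [0.3, -0.8, -0.0]
grip_width: 0.0211
finger_force: 0.0
```

Run:
```python
from h import *
s=observe();print(s["position"],s["grip_width"])
print(to([.5122,-.2370,.0185]))
```

```text
[ 0.50106134 -0.05625574  0.0985362 ] 0.02106611367876527
[-8.88  1.78  4.  ]
```

Request:
move_arm(plan=[[[-1,0.2,0,0,0,0,0],[-1,0.2,0,0,0,0,0],[-1,0.2,0,0,0,0,0],[-1,0.2,0,0,0,0,0],[-1,0.2,0,0,0,0,0],[-1,0.2,0,0,0,0,0],[-1,0.2,0,0,0,0,0],[-1,0.2,0,0,0,0,0],[-0.88,0.18,0,0,0,0,0],[0,0,0,0,0,0,0]]])

```text
clock: 19.65
position: [0.5119, -0.2387, 0.0986]
tool_rot: [3.141, 0.001, 1.432]
force: [-0.3, 0.1, -0.4]
grip_width: 0.0426
finger_force: 0.0
```

Request:
move_arm(plan=[[[0,0,1,0,0,0,0],[0,0,1,0,0,0,0],[0,0,1,0,0,0,0],[0,0,0.5,0,0,0,0],[0,0,0.5,0,0,0,0],[0,0,0,0,0,0,-0.5],[0,0,0,0,0,0,-0.8],[0,0,0,0,0,0,-1],[0,0,0,0,0,0,-1],[0,0,0,0,0,0,-1]]])

```text
clock: 20.65
position: [0.5131, -0.2356, 0.0188]
tool_rot: [3.141, 0.0, 1.435]
force: [-0.9, 0.2, 5.3]
grip_width: 0.0154
finger_force: 41.1
```

Request:
move_arm(plan=[[[0,0,0,0,0,0,-1],[0,0,-0.5,0,0,0,-1],[0,0,-1,0,0,0,-1],[0,0,-1,0,0,0,-1],[0,0,-1,0,0,0,-1],[0,0,-0.5,0,0,0,-1],[0,0,0,0,0,0,-1],[0,0,0,0,0,0,-1],[0,0,0,0,0,0,-1],[0,0,0,0,0,0,-1]]])

```text
clock: 21.65
position: [0.5124, -0.2354, 0.0975]
tool_rot: [-3.14, -0.0, 1.435]
force: [0.2, -0.4, -0.1]
grip_width: 0.0155
finger_force: 40.5
```

Run:
```python
from h import *
s=observe();print(s["position"],s["grip_width"],s["finger_force"])
f=grab_frame("top");b=boxpose(f);print(b);b=(np.array([.4919,.0165]),-7.15);print(to(slot(b,-.025,-.01,.017)),to(slot(b,.02,-.01,.017)))
cv2.imwrite("pics/c7.png",cv2.resize(f["color"][190:310,235:435],None,fx=3,fy=3)[:,:,::-1])
```

```text
[ 0.51238936 -0.23543604  0.09753839] 0.015454209479396675 40.50285816192627
(array([0.50343123, 0.02267389]), np.float64(-0.7783134982624885), np.float64(0.20122372094327123))
[11.83 -3.97  4.04] [11.85 -1.72  4.04]
```

View pics/c7.png

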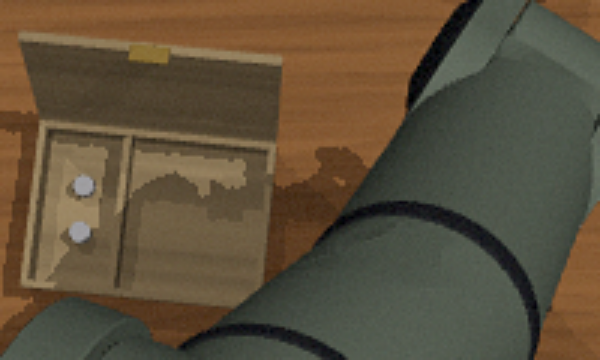

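Request:
move_arm(plan=[[[1,-0.17,0,0,0,0,-1],[1,-0.17,0,0,0,0,-1],[1,-0.17,0,0,0,0,-1],[1,-0.17,0,0,0,0,-1],[1,-0.17,0,0,0,0,-1],[1,-0.17,0,0,0,0,-1],[1,-0.17,0,0,0,0,-1],[1,-0.17,0,0,0,0,-1],[1,-0.17,0,0,0,0,-1],[1,-0.17,0,0,0,0,-1]]])

```text
clock: 22.7
position: [0.506, -0.032, 0.098]
tool_rot: [-3.141, 0.0, 1.435]
force: [0.1, 0.4, -0.1]
grip_width: 0.0157
finger_force: 40.5
```

Request:
move_arm(plan=[[[1,0,0,0,0,0,-1],[0.85,0,0,0,0,0,-1],[0,0,0,0,0,0,-1],[0,0,1,0,0,0,-1],[0,0,1,0,0,0,-1],[0,0,1,0,0,0,-1],[0,0,0.5,0,0,0,-1],[0,0,0.5,0,0,0,-1],[0,0,0,0,0,0,-1],[0,0,0,0,0,0,-1]]])

```text
clock: 23.7
position: [0.5114, 0.0037, 0.0187]
tool_rot: [3.141, 0.0, 1.435]
force: [0.7, -0.8, 0.1]
grip_width: 0.0155
finger_force: 40.5
```

Request:
move_arm(plan=[[[0,0,0,0,0,0,-0.4],[0,0,0,0,0,0,-0.4],[0,0,0,0,0,0,-0.4],[0,0,-1,0,0,0,-0.4],[0,0,-1,0,0,0,-0.4],[0,0,-1,0,0,0,-0.4],[-0.5,0,-1,0,0,0,-0.4],[-1,0,0,0,0,0,-0.4],[-1,0,0,0,0,0,-0.4],[-1,0,0,0,0,0,-0.4]]])

```text
clock: 24.7
position: [0.5017, -0.066, 0.0987]
tool_rot: [3.141, -0.0, 1.435]
force: [0.8, 0.3, 0.5]
grip_width: 0.0258
finger_force: 0.0
```

Run:
```python
from h import *
s=observe();print(s["position"],s["grip_width"])
print(to([.5622,-.3055,.0185]))
```

```text
[ 0.50171002 -0.06597822  0.09870696] 0.025762624334307913
[-11.46   4.61   4.01]
```

Request:
move_arm(plan=[[[-1,0.46,0,0,0,0,0],[-1,0.46,0,0,0,0,0],[-1,0.46,0,0,0,0,0],[-1,0.46,0,0,0,0,0],[-1,0.46,0,0,0,0,0],[-1,0.46,0,0,0,0,0],[-1,0.46,0,0,0,0,0],[-1,0.46,0,0,0,0,0],[-1,0.46,0,0,0,0,0],[-1,0.46,0,0,0,0,0]]])

```text
clock: 25.7
position: [0.566, -0.2769, 0.0985]
tool_rot: [3.142, -0.0, 1.435]
force: [0.8, 0.5, -0.0]
grip_width: 0.0425
finger_force: 0.0
```

Request:
move_arm(plan=[[[-1,0,0,0,0,0,0],[-0.45,0,0,0,0,0,0],[0,0,0,0,0,0,0],[0,0,1,0,0,0,0],[0,0,1,0,0,0,0],[0,0,1,0,0,0,0],[0,0,0.5,0,0,0,0],[0,0,0.5,0,0,0,0],[0,0,0,0,0,0,-0.5],[0,0,0,0,0,0,-0.8]]])

```text
clock: 26.7
position: [0.5621, -0.3047, 0.0189]
tool_rot: [3.141, 0.0, 1.435]
force: [-1.8, 1.0, 3.9]
grip_width: 0.0155
finger_force: 42.9
```

Request:
move_arm(plan=[[[0,0,0,0,0,0,-1],[0,0,0,0,0,0,-1],[0,0,0,0,0,0,-1],[0,0,-0.5,0,0,0,-1],[0,0,-1,0,0,0,-1],[0,0,-1,0,0,0,-1],[0,0,-1,0,0,0,-1],[0,0,-0.5,0,0,0,-1],[0,0,0,0,0,0,-1],[0,0,0,0,0,0,-1]]])

```text
clock: 27.7
position: [0.5617, -0.3046, 0.0979]
tool_rot: [-3.141, -0.0, 1.435]
force: [-0.3, -0.5, -0.4]
grip_width: 0.0153
finger_force: 40.9
```

Run:
```python
from h import *
s=observe();print(s["position"],s["grip_width"],s["finger_force"])
f=grab_frame("top");m=ply(f["color"]);m[:,:236]=0;m[:,340:]=0;m[:190]=0;m[305:]=0
c=max(blobs(m,200),key=cv2.contourArea);print(cv2.approxPolyDP(cv2.convexHull(c),2.5,True)[:,0].tolist())
b=(np.array([.4919,.0165]),-7.15);print(to(slot(b,.02,-.055,.017)))
```

```text
[ 0.56172276 -0.30457812  0.09792347] 0.01525169942454962 40.86980760097504
[[241, 200], [328, 208], [323, 272], [268, 289], [242, 285]]
[12.69 -4.59  4.04]
```

Request:
move_arm(plan=[[[1,-0.5,0,0,0,0,-1],[1,-0.5,0,0,0,0,-1],[1,-0.5,0,0,0,0,-1],[1,-0.5,0,0,0,0,-1],[1,-0.5,0,0,0,0,-1],[1,-0.5,0,0,0,0,-1],[1,-0.5,0,0,0,0,-1],[1,-0.5,0,0,0,0,-1],[1,-0.5,0,0,0,0,-1],[1,-0.1,0,0,0,0,-1]]])

```text
clock: 28.75
position: [0.4964, -0.0934, 0.0975]
tool_rot: [-3.14, 0.0, 1.435]
force: [-0.1, -0.2, 0.5]
grip_width: 0.0155
finger_force: 40.9
```

Request:
move_arm(plan=[[[1,0,0,0,0,0,-1],[1,0,0,0,0,0,-1],[0.7,0,0,0,0,0,-1],[0,0,0,0,0,0,-1],[0,0,1,0,0,0,-1],[0,0,1,0,0,0,-1],[0,0,1,0,0,0,-1],[0,0,0.5,0,0,0,-1],[0,0,0.5,0,0,0,-1],[0,0,0,0,0,0,-1]]])

```text
clock: 29.75
position: [0.5046, -0.0412, 0.0175]
tool_rot: [-3.14, 0.0, 1.434]
force: [-0.1, 0.9, -0.1]
grip_width: 0.0155
finger_force: 40.9
```

Request:
move_arm(plan=[[[0,0,0,0,0,0,-1],[0,0,0,0,0,0,-0.4],[0,0,0,0,0,0,-0.4],[0,0,0,0,0,0,-0.4],[0,0,-1,0,0,0,-0.4],[0,0,-1,0,0,0,-0.4],[0,0,-1,0,0,0,-0.4],[0,0,-1,0,0,0,-0.4],[-1,0,0,0,0,0,-0.4],[-1,0,0,0,0,0,-0.4]]])

```text
clock: 30.75
position: [0.5001, -0.0802, 0.0991]
tool_rot: [3.14, -0.0, 1.437]
force: [-0.2, -0.3, -0.7]
grip_width: 0.0257
finger_force: 0.0
```

Run:
```python
from h import *
s=observe();print(s["position"],s["grip_width"])
print(to([.444,-.2880,.0185]))
```

```text
[ 0.50010721 -0.08023705  0.09912703] 0.02565143551990585
[-10.67  -1.4    4.03]
```

Request:
move_arm(plan=[[[-1,-0.14,0,0,0,0,0],[-1,-0.14,0,0,0,0,0],[-1,-0.14,0,0,0,0,0],[-1,-0.14,0,0,0,0,0],[-1,-0.14,0,0,0,0,0],[-1,-0.14,0,0,0,0,0],[-1,-0.14,0,0,0,0,0],[-1,-0.14,0,0,0,0,0],[-1,-0.14,0,0,0,0,0],[-1,-0.14,0,0,0,0,0]]])

```text
clock: 31.75
position: [0.4447, -0.2754, 0.0985]
tool_rot: [3.141, 0.0, 1.435]
force: [0.0, 0.1, -0.5]
grip_width: 0.0424
finger_force: 0.0
```

Request:
move_arm(plan=[[[-0.5,0,0,0,0,0,0],[-0.15,0,0,0,0,0,0],[0,0,0,0,0,0,0],[0,0,1,0,0,0,0],[0,0,1,0,0,0,0],[0,0,1,0,0,0,0],[0,0,0.5,0,0,0,0],[0,0,0.5,0,0,0,0],[0,0,0,0,0,0,-0.5],[0,0,0,0,0,0,-0.8]]])

```text
clock: 32.75
position: [0.4434, -0.2876, 0.0188]
tool_rot: [3.141, 0.0, 1.435]
force: [-2.4, 1.4, 6.0]
grip_width: 0.0154
finger_force: 42.6
```

Request:
move_arm(plan=[[[0,0,0,0,0,0,-1],[0,0,0,0,0,0,-1],[0,0,0,0,0,0,-1],[0,0,-0.5,0,0,0,-1],[0,0,-1,0,0,0,-1],[0,0,-1,0,0,0,-1],[0,0,-1,0,0,0,-1],[0,0,-0.5,0,0,0,-1],[0,0,0,0,0,0,-1],[0,0,0,0,0,0,-1]]])

```text
clock: 33.75
position: [0.443, -0.2874, 0.098]
tool_rot: [-3.141, -0.0, 1.435]
force: [0.5, 0.6, 0.1]
grip_width: 0.0155
finger_force: 40.4
```

Run:
```python
from h import *
s=observe();print(s["position"],s["grip_width"],s["finger_force"])
f=grab_frame("top");m=ply(f["color"]);m[:,:236]=0;m[:,340:]=0;m[:190]=0;m[305:]=0
c=max(blobs(m,200),key=cv2.contourArea);print(cv2.approxPolyDP(cv2.convexHull(c),2.5,True)[:,0].tolist())
h=cv2.cvtColor(f["color"],cv2.COLOR_RGB2HSV);w=(h[...,2]>120)&(h[...,1]<50);z=np.zeros_like(w);z[230:300,240:325]=1
for c in blobs(w&z,6):print(c[:,0].mean(0),cv2.contourArea(c))
b=(np.array([.4919,.0165]),-7.15);print(to(slot(b,-.025,-.035,.017)))
```

```text
[ 0.44303591 -0.28735385  0.09802775] 0.0154550212729066 40.41049003601074
[[241, 200], [329, 209], [321, 293], [241, 285]]
[261.05555556 266.61111111] 29.0
[307.90909091 255.63636364] 31.0
[290.36363636 253.90909091] 31.0
[262.26315789 251.31578947] 27.5
[13.62 -0.85  4.04]
```

Request:
move_arm(plan=[[[1,-0.09,0,0,0,0,-1],[1,-0.09,0,0,0,0,-1],[1,-0.09,0,0,0,0,-1],[1,-0.09,0,0,0,0,-1],[1,-0.09,0,0,0,0,-1],[1,-0.09,0,0,0,0,-1],[1,-0.09,0,0,0,0,-1],[1,-0.09,0,0,0,0,-1],[1,-0.09,0,0,0,0,-1],[1,-0.04,0,0,0,0,-1]]])

```text
clock: 34.8
position: [0.4528, -0.0863, 0.0975]
tool_rot: [-3.14, 0.0, 1.435]
force: [0.0, 0.6, -1.1]
grip_width: 0.0152
finger_force: 40.4
```

Request:
move_arm(plan=[[[1,0,0,0,0,0,-1],[1,0,0,0,0,0,-1],[1,0,0,0,0,0,-1],[0.6,0,0,0,0,0,-1],[0,0,1,0,0,0,-1],[0,0,1,0,0,0,-1],[0,0,1,0,0,0,-1],[0,0,0.5,0,0,0,-1],[0,0,0.5,0,0,0,-1],[0,0,0,0,0,0,-1]]])

```text
clock: 35.8
position: [0.4626, -0.016, 0.0175]
tool_rot: [-3.14, 0.0, 1.435]
force: [-0.6, 0.1, 0.6]
grip_width: 0.0153
finger_force: 40.4
```

Request:
move_arm(plan=[[[0,0,0,0,0,0,-1],[0,0,0,0,0,0,-0.4],[0,0,0,0,0,0,-0.4],[0,0,0,0,0,0,-0.4],[0,0,-1,0,0,0,-0.4],[0,0,-1,0,0,0,-0.4],[0,0,-1,0,0,0,-0.4],[0,0,-1,0,0,0,-0.4],[-1,0,-1,0,0,0,-0.4],[-1,0,-1,0,0,0,-0.4]]])

```text
clock: 36.8
position: [0.4576, -0.0555, 0.1393]
tool_rot: [3.141, -0.0, 1.436]
force: [1.2, 0.5, -0.3]
grip_width: 0.0254
finger_force: 0.0
```

Request:
move_arm(plan=[[[-1,0,-1,0,0,0,-1],[-1,0,-1,0,0,0,-1],[-1,0,-1,0,0,0,-1],[-1,0,-1,0,0,0,-1],[-1,1,-1,0,0,0,-1],[-1,1,0,0,0,0,-1],[0,1,0,0,0,0,-1],[0,1,0,0,0,0,-1],[0,1,0,0,0,0,-1],[0,1,0,0,0,0,-1]]])

```text
clock: 37.8
position: [0.561, -0.1906, 0.2384]
tool_rot: [-3.142, -0.0, 1.435]
force: [-0.2, -0.6, 0.5]
grip_width: 0.0001
finger_force: 0.0
```

Run:
```python
from h import *
s=observe();print(s["position"],s["tool_rot"],s["grip_width"])
f=grab_frame("top");m=ply(f["color"]);m[:,:236]=0;m[:,340:]=0;m[:190]=0;m[305:]=0
c=max(blobs(m,200),key=cv2.contourArea);print(cv2.approxPolyDP(cv2.convexHull(c),2.5,True)[:,0].tolist())
cv2.imwrite("pics/c8.png",cv2.resize(f["color"][190:310,235:435],None,fx=3,fy=3)[:,:,::-1])
```

```text
[ 0.5609748  -0.19058444  0.23841789] [-3.14158448e+00 -1.33233065e-04  1.43494097e+00] 7.652931414085063e-05
[[241, 200], [329, 209], [328, 223], [287, 292], [242, 285]]
```

View pics/c8.png

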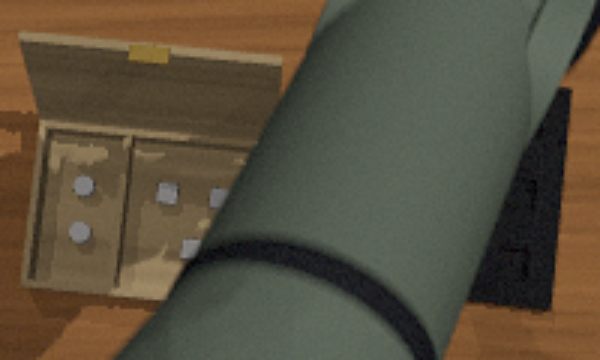

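All five stones are in: rounds at crop (84,186) and (79,231), squares at (167,193), (217,198) and (191,248). The box has not moved. Next I go behind the lid.

Request:
move_arm(plan=[[[1,0.4,0,0,0,0,-1],[1,0.4,0,0,0,0,-1],[1,0.4,0,0,0,0,-1],[1,0.4,0,0,0,0,-1],[1,0.4,0,0,0,0,-1],[1,0.4,0,0,0,0,-1],[1,0.27,0,0,0,0,-1],[1,0,0,0,0,0,-1],[1,0,0,0,0,0,-1],[0.88,0,0,0,0,0,-1]]])

```text
clock: 38.85
position: [0.64, -0.0008, 0.2384]
tool_rot: [-3.141, -0.0, 1.435]
force: [0.8, 0.6, -0.3]
grip_width: 0.0002
finger_force: 0.0
```

Request:
move_arm(plan=[[[0,0,0,0,0,0,-1],[0,0,0.7,0,0,0,-1],[0,0,0.8,0,0,0,-1],[0,0,0.8,0,0,0,-1],[0,0,0.8,0,0,0,-1],[0,0,0.8,0,0,0,-1],[0,0,0.5,0,0,0,-1],[0,0,0,0,0,0,-1],[0,0,0,0,0,0,-1],[0,0,0,0,0,0,-1]]])

```text
clock: 39.85
position: [0.6404, -0.0023, 0.1511]
tool_rot: [3.141, -0.0, 1.435]
force: [0.3, 0.3, 0.1]
grip_width: -0.0001
finger_force: 0.0
```

Run:
```python
from h import *
s=observe();print(s["position"],s["force"],s["grip_width"])
f=grab_frame("top");m=ply(f["color"]);m[:,:236]=0;m[:,340:]=0;m[:190]=0;m[305:]=0
c=max(blobs(m,200),key=cv2.contourArea);print(cv2.approxPolyDP(cv2.convexHull(c),2.5,True)[:,0].tolist())
b=(np.array([.4919,.0165]),-7.15);print(to(slot(b,.15,0,.15)))
```

```text
[ 0.64036297 -0.00225716  0.15105383] [0.32451538 0.34671338 0.11998147] -0.00010992726934425756
[[328, 208], [321, 293], [255, 288], [289, 205]]
[0.   0.02 0.05]
```

Request:
move_arm(plan=[[[0,-0.48,-0.12,0,0,0,-1],[0,-0.48,-0.12,0,0,0,-1],[0,-0.48,-0.12,0,0,0,-1],[0,-0.48,-0.12,0,0,0,-1],[0,-0.48,-0.12,0,0,0,-1],[0,-0.45,-0.12,0,0,0,-1],[0,-0.4,0,0,0,0,-1],[0,-0.4,0,0,0,0,-1],[0,-0.4,0.05,0,0,0,-1],[0,-0.4,0.05,0,0,0,-1]]])

```text
clock: 40.9
position: [0.5512, 0.0101, 0.1625]
tool_rot: [-3.142, 0.0, 1.435]
force: [0.9, -0.9, 0.2]
grip_width: -0.0002
finger_force: 0.4
```

Request:
move_arm(plan=[[[0,-0.35,0.05,0,0,0,-1],[0,-0.35,0.05,0,0,0,-1],[0,-0.41,0.2,0,0,0,-1],[0,-0.41,0.2,0,0,0,-1],[0,-0.41,0.2,0,0,0,-1],[0,-0.41,0.2,0,0,0,-1],[0,-0.35,0.32,0,0,0,-1],[0,-0.35,0.32,0,0,0,-1],[0,-0.35,0.32,0,0,0,-1],[0,-0.35,0.32,0,0,0,-1]]])

```text
clock: 41.9
position: [0.4772, 0.0202, 0.1185]
tool_rot: [-3.142, 0.0, 1.435]
force: [1.0, -0.1, -0.4]
grip_width: 0.0
finger_force: 0.2
```

Run:
```python
from h import *
s=observe();print(s["position"],s["force"])
b=(np.array([.4919,.0165]),-7.15);print(to(slot(b,-.014,0,.119)))
f=grab_frame("scene");cv2.imwrite("pics/c9.png",cv2.resize(f["color"][100:290,250:450],None,fx=3,fy=3)[:,:,::-1])
```

```text
[0.47716196 0.02023552 0.11850913] [ 0.99287593 -0.12996631 -0.42103618]
[-0.09  0.06 -0.02]
```

View pics/c9.png

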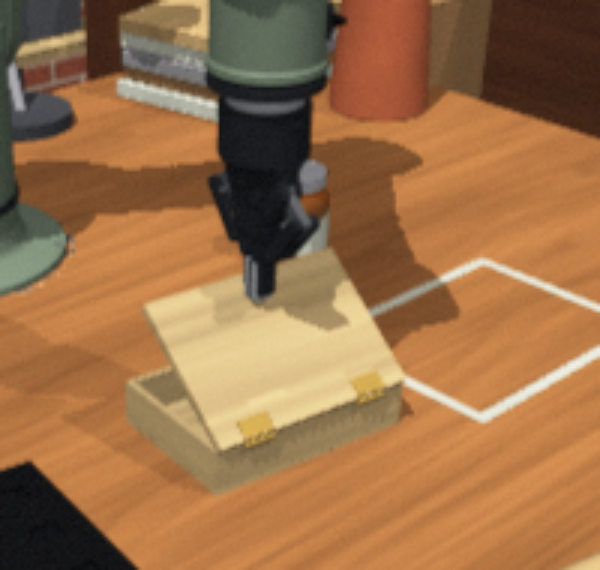

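Request:
move_arm(plan=[[[0,-0.22,0.4,0,0,0,-1],[0,-0.22,0.4,0,0,0,-1],[0,-0.22,0.4,0,0,0,-1],[0,-0.22,0.4,0,0,0,-1],[0,-0.1,0.45,0,0,0,-1],[0,-0.1,0.45,0,0,0,-1],[0,-0.1,0.45,0,0,0,-1],[0,-0.1,0.3,0,0,0,-1],[0,0,0.15,0,0,0,-1],[0,0,0.1,0,0,0,-1]]])

```text
clock: 42.95
position: [0.4522, 0.0236, 0.0493]
tool_rot: [-3.141, -0.0, 1.435]
force: [-12.7, -0.4, 56.0]
grip_width: -0.0002
finger_force: 28.2
```

Run:
```python
from h import *
s=observe();print(s["position"],s["force"])
```

```text
[0.45217006 0.02357959 0.04929157] [-12.71281464  -0.44869525  56.03602937]
```

Request:
move_arm(plan=[[[0,0,-0.2,0,0,0,-1],[0,0,-0.5,0,0,0,-1],[0,0,-1,0,0,0,-1],[0,0,-1,0,0,0,-1],[0,0,-1,0,0,0,-1],[-0.8,0,-1,0,0,0,-1],[-1,0.5,0,0,0,0,-1],[-1,0.5,0,0,0,0,-1],[-1,0.5,0,0,0,0,-1],[-1,0.5,0,0,0,0,-1]]])

```text
clock: 43.95
position: [0.4794, -0.0777, 0.1439]
tool_rot: [3.141, -0.0, 1.435]
force: [1.2, -0.3, 0.1]
grip_width: 0.0
finger_force: 0.0
```

Request:
move_arm(plan=[[[-1,0.5,0,0,0,0,1],[-1,0.5,0,0,0,0,1],[-0.8,0.2,0,0,0,0,1],[0,0,0,0,0,-0.7,1],[0,0,0,0,0,-0.68,1],[0,0,0,0,0,0,1],[0,0,0,0,0,0,1],[0,0,0,0,0,0,1],[0,0,0,0,0,0,1],[0,0,0,0,0,0,1]]])

```text
clock: 44.95
position: [0.4952, -0.1355, 0.1431]
tool_rot: [-3.142, 0.0, 1.579]
force: [-0.4, -0.1, -0.7]
grip_width: 0.0853
finger_force: 0.0
```

```bash
cat >> h.py <<'E'
def shut(lo,hi,z=.05):
    f=grab_frame("top");h=cv2.cvtColor(f["color"],cv2.COLOR_RGB2HSV)
    m=ply(f["color"]);k=np.zeros_like(m);k[180:320,lo:hi]=1
    c=max(blobs(m&k,200),key=cv2.contourArea)
    P=cv2.convexHull(c)[:,0];a=cv2.approxPolyDP(cv2.convexHull(c),3,True)[:,0]
    return f,a,plane(f,a,z),rect(plane(f,P,z))
E
python3 - <<'E'
from h import *
s=observe();print(s["position"],s["tool_rot"],s["force"],s["grip_width"])
f,a,P,r=shut(230,345);print(a.tolist(),P.round(4).tolist(),r)
cv2.imwrite("pics/c10.png",cv2.resize(f["color"][170:330,110:435],None,fx=2.4,fy=2.4)[:,:,::-1])
E
```

```text
[ 0.49518592 -0.13551141  0.14313305] [-3.14155719e+00  8.71704884e-05  1.57904781e+00] [-0.39023123 -0.09652668 -0.73525177] 0.08532496926928745
[[242, 230], [312, 236], [283, 290], [236, 285]] [[0.5718, 0.1199, 0.05], [0.5517, -0.0552, 0.05], [0.4195, 0.0193, 0.05], [0.4347, 0.1352, 0.05]] ((492.5325012207031, 41.075008392333984), (176.42010498046875, 144.4579315185547), 82.8679428100586)
```

View pics/c10.png

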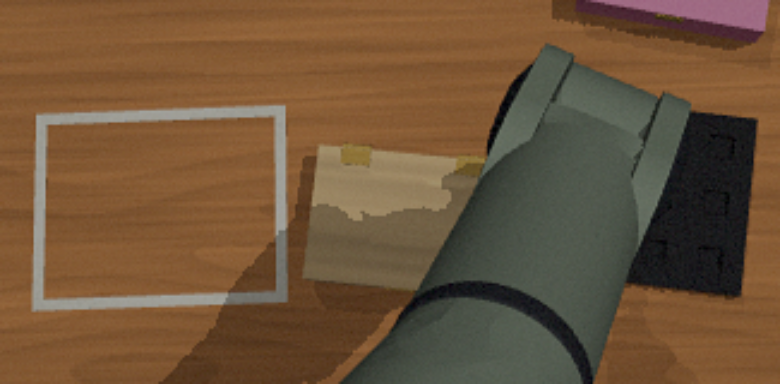

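Request:
move_arm(plan=[[[0,-0.65,0,0,0,0,1],[0,0,1,0,0,0,1],[0,0,1,0,0,0,1],[0,0,1,0,0,0,1],[0,0,1,0,0,0,1],[0,0,1,0,0,0,1],[0,0,0.8,0,0,0,1],[0,0,0.7,0,0,0,1],[0.3,0,0,0,0,0,1],[0.3,0,0,0,0,0,1]]])

```text
clock: 46.0
position: [0.482, -0.1234, 0.0133]
tool_rot: [-3.141, -0.0, 1.579]
force: [-0.4, -1.0, -0.1]
grip_width: 0.0855
finger_force: 0.0
```

Request:
move_arm(plan=[[[0.3,0,0,0,0,0,1],[0.3,0,0,0,0,0,1],[0.3,0,0,0,0,0,1],[0.3,0,0,0,0,0,1],[0.3,0,0,0,0,0,1],[0.3,0,0,0,0,0,1],[0.3,0,0,0,0,0,1],[0.3,0,0,0,0,0,1],[0.3,0,0,0,0,0,1],[0.3,0,0,0,0,0,1]]])

```text
clock: 47.0
position: [0.4817, -0.0636, 0.0132]
tool_rot: [3.141, 0.0, 1.579]
force: [0.5, -4.1, 0.5]
grip_width: 0.0852
finger_force: 2.4
```

Run:
```python
from h import *
s=observe();print(s["position"],s["tool_rot"],s["force"],s["grip_width"])
f,a,P,r=shut(140,345);print(a.tolist(),P.round(4).tolist())
g=grab_frame("scene");cv2.imwrite("pics/c11.png",cv2.resize(g["color"][130:290,250:450],None,fx=3,fy=3)[:,:,::-1])
```

```text
[ 0.4817002  -0.06358684  0.01316348] [3.14119009e+00 3.72752770e-04 1.57892485e+00] [ 0.50585336 -4.06591638  0.53887454] 0.08523680954143972
[[281, 236], [265, 257], [229, 278], [232, 235]] [[0.5539, 0.0222, 0.05], [0.5022, 0.0628, 0.05], [0.4524, 0.1526, 0.05], [0.5598, 0.1451, 0.05]]
```

View pics/c11.png

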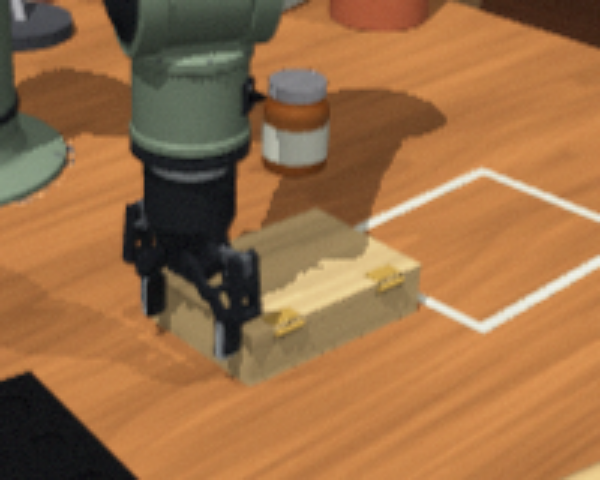

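Request:
move_arm(plan=[[[0.5,0.055,0,0,0,0,1],[0.5,0.055,0,0,0,0,1],[0.5,0.055,0,0,0,0,1],[0.5,0.055,0,0,0,0,1],[0.5,0.055,0,0,0,0,1],[0.5,0.055,0,0,0,0,1],[0.5,0.055,0,0,0,0,1],[0.5,0.055,0,0,0,0,1],[0.5,0.055,0,0,0,0,1],[0.5,0.055,0,0,0,0,1]]])

```text
clock: 48.1
position: [0.4913, 0.0367, 0.0131]
tool_rot: [-3.141, 0.0, 1.58]
force: [0.0, -7.0, 3.0]
grip_width: 0.0856
finger_force: 3.1
```

Request:
move_arm(plan=[[[0.5,0.055,0,0,0,0,1],[0.5,0.055,0,0,0,0,1],[0.5,0.055,0,0,0,0,1],[0.5,0.055,0,0,0,0,1],[0.5,0.055,0,0,0,0,1],[0.5,0.055,0,0,0,0,1],[0.5,0.055,0,0,0,0,1],[0.5,0.055,0,0,0,0,1],[0.4,0.055,0,0,0,0,1],[0.2,0,0,0,0,0,1]]])

```text
clock: 49.1
position: [0.5004, 0.1291, 0.013]
tool_rot: [-3.141, 0.0, 1.58]
force: [0.6, -6.0, 3.8]
grip_width: 0.0851
finger_force: 3.4
```

Run:
```python
from h import *
s=observe();print(s["position"],s["tool_rot"],s["force"],s["grip_width"])
f=grab_frame("top")
cv2.imwrite("pics/c12.png",cv2.resize(f["color"][180:320,100:340],None,fx=3.3,fy=3.3)[:,:,::-1])
```

```text
[0.50039252 0.12907991 0.01304725] [-3.14093419e+00  3.60012545e-04  1.58034995e+00] [ 0.60634853 -6.01407906  3.84612643] 0.08511415101034729
```

View pics/c12.png

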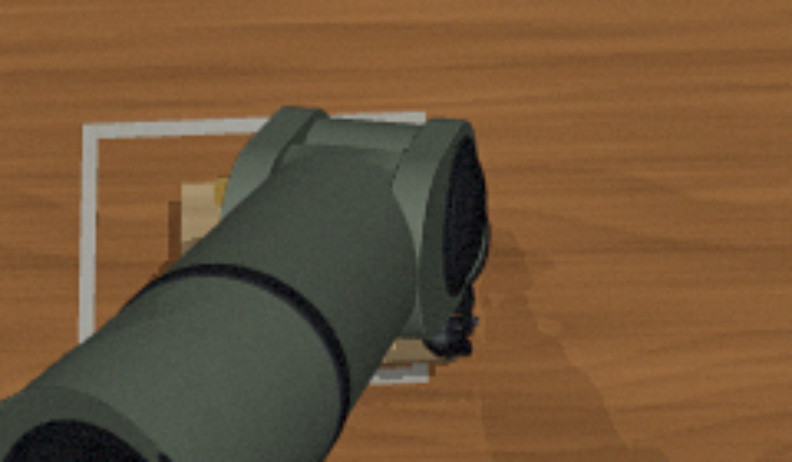

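Run:
```python
from h import *
f=grab_frame("top");print(plane(f,[[154.5,235.8]],.05))
```

```text
[[0.56316553 0.34023107 0.05      ]]
```

Request:
move_arm(plan=[[[0.4,0,0,0,0,0,1],[0.4,0,0,0,0,0,1],[0.4,0,0,0,0,0,1],[0.4,0,0,0,0,0,1],[0.4,0,0,0,0,0,1],[0.4,0,0,0,0,0,1],[0.3,0,0,0,0,0,1],[0.2,0,0,0,0,0,1],[0.1,0,0,0,0,0,1],[0,0,0,0,0,0,1]]])

```text
clock: 50.2
position: [0.4999, 0.1885, 0.013]
tool_rot: [-3.141, 0.0, 1.58]
force: [-0.5, -3.5, 2.1]
grip_width: 0.0852
finger_force: 1.4
```

Request:
move_arm(plan=[[[-0.5,0,0,0,0,0,1],[-1,0,0,0,0,0,1],[-1,0,0,0,0,0,1],[-1,0,-0.5,0,0,0,1],[-0.5,0,-1,0,0,0,1],[0,0,-1,0,0,0,1],[0,0,-1,0,0,0,1],[0,0,-1,0,0,0,1],[0,0,-1,0,0,0,1],[0,0,-1,0,0,0,1]]])

```text
clock: 51.2
position: [0.5006, 0.108, 0.1439]
tool_rot: [-3.141, -0.0, 1.579]
force: [-0.4, -0.3, 1.1]
grip_width: 0.0852
finger_force: 0.0
```

Run:
```python
from h import *
s=observe();print(s["position"],s["tool_rot"],s["force"],s["grip_width"])
f=grab_frame("top");print("jar",plane(f,[[168,360]],.1))
g=grab_frame("scene");print("jar base scene", plane(g,[[348,186]],0))
f,a,P,r=shut(131,222);print(a.tolist(),P.round(4).tolist(),r)
cv2.imwrite("pics/c13.png",cv2.resize(f["color"][180:400,100:340],None,fx=2.7,fy=2.7)[:,:,::-1])
```

```text
[0.5006017  0.10796827 0.14385886] [-3.14121664e+00 -2.72954105e-04  1.57923698e+00] [-0.365184   -0.28989188  1.14685091] 0.08522604859264206
jar [[0.26261646 0.28490747 0.1       ]]
jar base scene [[0.27153895 0.28303495 0.        ]]
[[155, 235], [154, 262], [140, 290], [131, 292], [131, 237]] [[0.5652, 0.339, 0.05], [0.4972, 0.3401, 0.05], [0.4286, 0.3734, 0.05], [0.4242, 0.3956, 0.05], [0.5618, 0.3995, 0.05]] ((496.19317626953125, 367.37152099609375), (144.19541931152344, 60.6091423034668), 1.6254551410675049)
```

View pics/c13.png

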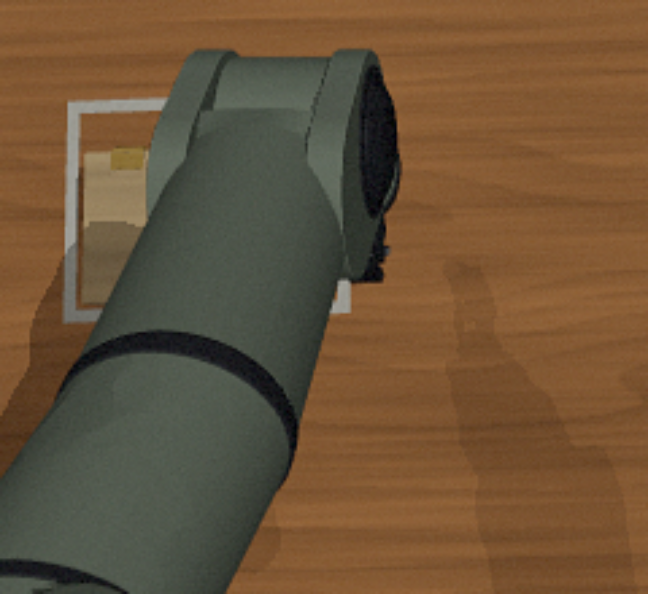

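Request:
move_arm(plan=[[[0.96,-0.55,0,0,0,0,1],[0.96,-0.55,0,0,0,0,1],[0.96,-0.55,0,0,0,0,1],[0.96,-0.55,0,0,0,0,1],[0.96,-0.55,0,0,0,0,1],[0.96,-0.55,0,0,0,0,1],[0.96,-0.55,0,0,0,0,1],[0.96,-0.55,0,0,0,0,1],[0.96,-0.55,0,0,0,0,1],[0.96,-0.55,0,0,0,0,1]]])

```text
clock: 52.35
position: [0.3884, 0.2997, 0.1423]
tool_rot: [-3.141, 0.001, 1.579]
force: [0.1, -0.1, 0.5]
grip_width: 0.0854
finger_force: 0.0
```

Request:
move_arm(plan=[[[0,0,0,0,0,-1,1],[0,0,0,0,0,-1,1],[0,0,0,0,0,-1,1],[0,0,0,0,0,-1,1],[0,0,0,0,0,-1,1],[0,0,0,0,0,-1,1],[0,0,0,0,0,-1,1],[0,0,0,0,0,-1,1],[0,0,0,0,0,-1,1],[0,0,0,0,0,-1,1]]])

```text
clock: 53.35
position: [0.3889, 0.299, 0.1422]
tool_rot: [-3.14, -0.001, 2.631]
force: [-0.1, 0.2, 0.7]
grip_width: 0.0853
finger_force: 0.0
```

Request:
move_arm(plan=[[[0,0,0,0,0,-1,1],[0,0,0,0,0,-1,1],[0,0,0,0,0,-1,1],[0,0,0,0,0,-1,1],[0,0,0,0,0,-1,1],[0,0,0,0,0,0,1],[0,0,0,0,0,0,1],[0,0,0,0,0,0,1],[0,0,0,0,0,0,1],[0,0,0,0,0,0,1]]])

```text
clock: 54.35
position: [0.3892, 0.2996, 0.143]
tool_rot: [-3.142, -0.0, -3.134]
force: [-0.2, 0.1, 0.9]
grip_width: 0.0854
finger_force: 0.0
```

Run:
```python
from h import *
s=observe();print(s["position"],s["tool_rot"],s["qpos"].round(2),to([.39,.299,.013]))
f=grab_frame("top");g=grab_frame("scene")
a=f["color"][180:400,90:340];b=g["color"][100:280,280:530]
cv2.imwrite("pics/c14.png",cv2.resize(np.vstack([a,b]),None,fx=1.5,fy=1.5)[:,:,::-1])
f,a,P,r=shut(131,240);print(a.tolist(),P.round(4).tolist())
```

```text
[0.38921964 0.29956708 0.14304298] [-3.14154868e+00 -1.57486161e-05 -3.13352603e+00] [-0.84  0.44  0.08  2.03 -0.05  0.67  0.85] [-0.04 -0.03  6.5 ]
[[214, 236], [214, 290], [151, 292], [131, 280], [132, 236]] [[0.5585, 0.1903, 0.05], [0.4238, 0.1897, 0.05], [0.4229, 0.3459, 0.05], [0.4538, 0.3965, 0.05], [0.5642, 0.3971, 0.05]]
```

View pics/c14.png

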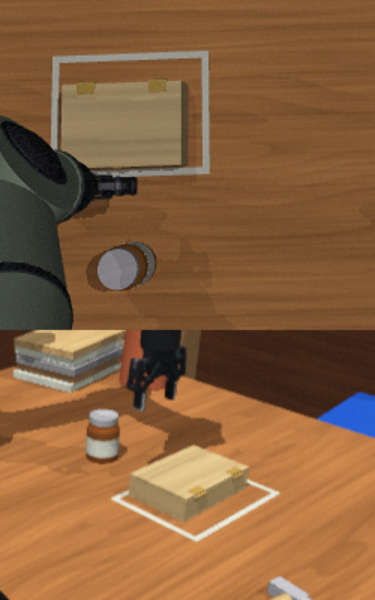

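Request:
move_arm(plan=[[[0,0,1,0,0,0,1],[0,0,1,0,0,0,1],[0,0,1,0,0,0,1],[0,0,1,0,0,0,1],[0,0,1,0,0,0,1],[0,0,0.8,0,0,0,1],[0,0,0.7,0,0,0,1],[0,0,0,0,0,0,1],[-0.25,0,0,0,0,0,1],[-0.25,0,0,0,0,0,1]]])

```text
clock: 55.5
position: [0.4001, 0.2999, 0.0139]
tool_rot: [3.141, 0.001, -3.133]
force: [-0.4, -0.9, 0.1]
grip_width: 0.0853
finger_force: 0.0
```

Request:
move_arm(plan=[[[-0.25,0,0,0,0,0,1],[-0.25,0,0,0,0,0,1],[-0.25,0,0,0,0,0,1],[-0.25,0,0,0,0,0,1],[-0.25,0,0,0,0,0,1],[-0.25,0,0,0,0,0,1],[-0.2,0,0,0,0,0,1],[-0.13,0,0,0,0,0,1],[0,0,0,0,0,0,1],[0,0,0,0,0,0,1]]])

```text
clock: 56.5
position: [0.4357, 0.2998, 0.0131]
tool_rot: [-3.141, -0.001, -3.133]
force: [-3.0, -0.7, 2.1]
grip_width: 0.0855
finger_force: 1.9
```

Run:
```python
from h import *
s=observe();print(s["position"],s["tool_rot"],s["force"])
f,a,P,r=shut(128,240);print(a.tolist(),P.round(4).tolist())
```

```text
[0.43569562 0.2997837  0.01309918] [-3.14131502e+00 -6.58820428e-04 -3.13283012e+00] [-2.97289865 -0.67292178  2.08129344]
[[215, 281], [172, 277], [131, 242], [131, 228], [211, 225]] [[0.4459, 0.1873, 0.05], [0.4586, 0.2943, 0.05], [0.5491, 0.3992, 0.05], [0.5847, 0.4002, 0.05], [0.5867, 0.198, 0.05]]
```

Request:
move_arm(plan=[[[0.3,0,0,0,0,0,1],[0.5,0,0,0,0,0,1],[0.6,0,0,0,0,0,1],[0.3,0,-0.5,0,0,0,1],[0,0,-1,0,0,0,1],[0,0,-1,0,0,0,1],[0,0,-1,0,0,0,1],[0,0,-1,0,0,0,1],[0,0,-1,0,0,0,1],[0,0,-1,0,0,0,1]]])

```text
clock: 57.55
position: [0.4014, 0.2996, 0.1447]
tool_rot: [3.141, 0.0, -3.133]
force: [-0.2, 0.4, -0.5]
grip_width: 0.0854
finger_force: 0.0
```

Request:
move_arm(plan=[[[0,0,-1,0,0,0,1],[0,1,-1,0,0,0,1],[-0.5,1,-1,0,0,0,1],[-0.5,1,0,0,0,0,1],[-0.5,1,0,0,0,0,1],[-0.5,1,0,0,0,0,1],[0,1,0,0,0,0,1],[0,1,0,0,0,0,1],[0,1,0,0,0,0,1],[0,1,0,0,0,0,1]]])

```text
clock: 58.55
position: [0.4397, 0.4807, 0.2039]
tool_rot: [3.141, 0.0, -3.133]
force: [0.1, 0.1, 0.2]
grip_width: 0.0851
finger_force: 0.0
```

Run:
```python
from h import *
s=observe();print(s["position"],s["force"])
f,a,P,r=shut(128,240);print(a.tolist(),P.round(4).tolist(),r)
h=cv2.cvtColor(f["color"],cv2.COLOR_RGB2HSV)
g=grab_frame("scene");m=ply(g["color"]);k=np.zeros_like(m);k[150:260,320:480]=1
c=max(blobs(m&k,200),key=cv2.contourArea);a=cv2.approxPolyDP(cv2.convexHull(c),2,True)[:,0];print(a.tolist())
c=np.array([.5157,.299])
print(proj(g,[[c[0]+x,c[1]+y,z] for z in(0,.05) for x in(-.07,.07) for y in(-.1,.1)]).round(0).tolist())
```

```text
[0.43967664 0.48071927 0.20388107] [0.10971174 0.06753641 0.16157757]
[[214, 228], [214, 281], [130, 283], [131, 228], [195, 224]] [[0.5788, 0.1904, 0.05], [0.446, 0.1898, 0.05], [0.4465, 0.3988, 0.05], [0.5847, 0.4002, 0.05], [0.5904, 0.2384, 0.05]] ((516.8665161132812, 293.68377685546875), (146.1866912841797, 212.4599151611328), 0.4102986752986908)
[[454, 203], [410, 230], [387, 226], [360, 213], [374, 196], [414, 178], [450, 192]]
[[370.0, 213.0], [412.0, 193.0], [407.0, 231.0], [449.0, 209.0], [371.0, 198.0], [414.0, 179.0], [409.0, 216.0], [451.0, 194.0]]
```

```bash
python3 -c "
from workcell import job_done
print(job_done())"
```

```text
the job is handed in; nothing more can be done
None
```

I packed all five stones (three square in the large compartment, two round in the small one), shut the lid, slid the box to within about 2 mm of the taped rectangle's centre and square with it by the camera, and handed the job in at 59 s; no verdict came back.

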